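# Take the basking stone's surface temperature

### The job

The green-handled scraper was left lying over the red mark on the sloping basking stone: pick it up, slide it blade first into the slot of the yellow-and-black tool block, fully home, and let go of it. Then take the orange contact thermometer out of its white stand and hold its copper tip on the centre of the red mark, square to the stone's sloping face, pressed lightly so that the sprung tip goes in about half way. Finish while still holding it there, and leave the water bowl, the jar and the potted plant alone.

Things in the scene. Friction and masses are not known exactly. Their poses are not given: they have to be found in the camera images.
- scraper: Flat scraper, 0.13 kg: green handle 24 wide x 22 high x 100 long, steel blade 56 wide x 4 thick x 90 long, undersides flush. Origin: on the underside where blade meets handle. +y runs along the blade (tip at y = +90; handle to y = -100), +z up out of the broad face. Starts flat on the stone (z square to it), blade over the red mark.
- scraper_grip (a point): Middle of the scraper's handle where it is well gripped: 45 mm behind the origin (y = -45), 11 mm above the underside; axes as the scraper's.
- scraper_tip (a point): Middle of the blade's front edge (y = +90, 2 mm above the underside).
- rack: Fixed tool block, 88 wide (x) x 108 (y) x 84 high, black, yellow roof and lip. Origin: table level, mid slot floor; blades slide in along +y. Horizontal slot: floor 60 above the table, clear height 14, clear width 68. Floor runs from y = -50 to the back wall at y = +50; the roof covers it from y = -25, so the first 25 mm are an open lip.
- slot_mouth (a point): Centre of the slot's mouth, at the front edge of the roof (y = -25), at mid slot height (67 above the table); axes as the rack's.
- slot_back (a point): Centre of the slot's back wall (y = +50), at mid slot height. Fully home, the blade's tip meets this wall, 15 mm of blade shows, the handle's front 10 mm is on the lip; the scraper stays when let go.
- stone: Fixed sandstone slab 220 (x) x 240 (y) x 30 thick on rocks, sloping 0.24 rad (14 degrees), its low edge (-x side) on the robot's side. Origin: centre of the upper face, 75 above the table; x and y lie in that face, +z is square to it.
- mark: Red mark painted on the stone's upper face: a dot of 10 mm diameter in a ring of 39 mm outer and 23 mm inner diameter. Origin: centre of the dot, +z square to the stone's face. Hidden under the scraper's blade at first.
- stand: Fixed white stand, a block 70 x 70 x 85 high with a square hole of 23 mm down through its middle, in which the thermometer stands upright. Origin: centre of its underside.
- probe: Contact thermometer, 145 mm long, 0.13 kg, upright in the stand. Origin: on its axis, underside of a black collar (40 diameter, 6 thick) that rests on the stand's top. Orange handle, black at the top, 30 (x) x 22 (y) from z = 6 to 80; steel stem of 10 diameter down to z = -40, sprung tip below it. +z: along the axis away from the tip.
- probe_grip (a point): On the thermometer's axis 50 mm above the origin, the place to grip its handle across the 22 mm (y) sides; axes as the probe's.
- tip_end (a point): Centre of the end face of the copper tip (a disc of 14 mm diameter), 65 mm below the probe's origin when the spring is out.
- probe_tip (a joint): How far the sprung tip is pushed in, m: 0 out, 0.010 fully in (a hard stop). The spring takes 0.8 N to start moving and 0.4 N more for each mm (2.8 N at half way, 4.8 N fully in).
- bowl: Bystander: loose blue ceramic water bowl, 100 mm diameter, 35 high. Origin: centre of its underside.
- jar: Bystander: loose jar, 48 mm diameter, 75 high, with a green cap. Origin: centre of its underside.
- plant: Bystander: loose succulent in a terracotta pot, 68 mm diameter, about 105 high with leaves. Origin: centre of its underside.
Things that resemble listed ones, but are neither listed nor needed, are in the scene too. Of the things like the scraper, leave any that is purple; of the rest the smaller one is meant.

How it is judged (in metres and radians):
On the way:
1. the scraper lies fully home in the slot, let go (y of scraper_tip in the frame of rack between 0.038 and 0.054 m and horizontal distance between scraper_tip and slot_back below 0.025 m and z of scraper_tip in the frame of rack between 0.056 and 0.074 m and angle between the y axis of scraper and the y axis of rack, either way round below 0.25 rad and contact force between scraper and the fingers below 0.1 N and linear speed of scraper below 0.03 m/s), for 0.2 s.
At the end, for the whole second after the job is handed in: Scraper let go in the slot, blade tip within 12 mm of the back wall. Gripper holds the thermometer still: tip within 10 mm of the mark's centre, axis within 0.12 rad of square to the stone's face, sprung tip pushed in 2 to 8.5 mm, 1 to 7 N on the stone (y of scraper_tip in the frame of rack between 0.038 and 0.054 m and horizontal distance between scraper_tip and slot_back below 0.025 m and z of scraper_tip in the frame of rack between 0.056 and 0.074 m and angle between the y axis of scraper and the y axis of rack, either way round below 0.25 rad and contact force between scraper and the arm below 0.1 N and distance between tip_end and mark below 0.01 m and angle between the z axis of probe and the z axis of stone, either way round below 0.12 rad and z of probe in the frame of stone above 0.04 m and value of joint probe_tip between 0.002 and 0.0085 m and contact force between probe and stone between 1 and 7 N and contact force between probe and the fingers above 2 N and contact force between probe and stand below 0.1 N and linear speed of probe below 0.02 m/s); the arm keeps its last pose, push and grip.
It fails at once if the thermometer is pressed hard on the stone (over 15 N) (contact force between probe and stone above 15 N).
It fails at once if the water bowl, jar or plant is shifted by more than 25 mm or tipped (distance of any of bowl, jar, plant from where it was at the start of the episode above 0.025 m or angle between any of bowl, jar, plant's own z axis and vertical above 0.35 rad).
It also fails if it takes over 61 s, if anything falls off the work surface, if the arm or the gripper's body presses on something with over 40 N, if the wrist force passes 120 N, or if a joint passes its speed limit or range.

### The arm

A 6-joint arm with a two-finger parallel gripper is mounted at the origin on the work surface. World frame = base frame: x ahead of the robot, y to its left, z up, the work surface at z = 0. Lengths are in mm, angles in rad, forces in N, time in s.
With the tool pointing down it reaches from about 250 to 850 mm from the base axis. Payload 12.5 kg.
Tool frame: the origin (TCP) lies at the centre of the arm's flange, where the gripper is bolted on; the fingertips stand 186 mm ahead of it and the grasp point (between the pads) lies 167 mm ahead of it; z points along the fingers, y is the line along which they close (so a half turn about z gives the same grasp; the last joint's range is limited). The gripper opens to 93 mm and grips with 3 to 60 N. Pads are 15 mm wide; open, the fingers measure 128 mm over their backs; the gripper's body (75 mm by 188 mm) begins 65 mm behind the grasp point.
Start: joints at [1.205, 0.351, 1.652, -0, 1.139, -0.085], TCP at [152.387, 528.454, 404.733] pointing down, gripper open.
Joint ranges: [-2.75, 2.75], [-0.79, 2.1], [0.01, 2.65], [-1.57, 4.71], [0.07, 3.14], [-2.87, 2.87]. Speed limits (rad/s): [2.22, 2.22, 2.79, 3.14, 3.14, 3.14].

### API

Orientations are given as a unit quaternion [x, y, z, w].
In Python, from station import arm gives the robot as it stands. The module is installed in compiled form; this text tells all that it offers.
- The arm moves only by the shell command python3 -m inch 'ROWS' [FORCE]. ROWS is JSON, a list that holds one entry, the list of rows, each a list of 7 numbers: the opening, from -1 (shut) to 1 (fully open), then the shift along the tool's x, y, z in units of 40 mm (1.0 is 40 mm), then the turn, a rotation vector about the tool's x, y, z in rad. A call has 1 to 5 rows; each row is the pose to reach, as a shift and turn from the pose commanded when the call began, along the tool's axes at that moment; what a row does not reach only later rows make up. A row lasts 1/12 s, in which the tool goes at most 41.7 mm and 7.16 degrees, less where a joint would pass 70% of its speed; a pose out of reach is approached as far as the arm can. A call with a gripper value outside its range is refused whole. The fingers move at their own pace and stop on an object; FORCE is the grip in N (left out, the last holds). Time passes only in rows, so rows that repeat a pose let the fingers close. It gives the time, the measured TCP pose, the force, the opening and the grip force at its end, in the units of the state.
- arm.get_state(): the state, without advancing time (a new reading comes with each control period).
- arm.camera(name): name is "scene" or "top" or "wrist"; returns the picture (400x640x3 uint8, red, green, blue); there is no depth.
- arm.camera_params(name): a dict with "mtx" (3x3 intrinsics, pixels), "k1" (the pictures are not rectified: a ray, as slopes to the right and down, at radius r is drawn at 1 + k1 r^2 times it, then the intrinsics apply), "pose" (4x4, takes a point from camera to world coordinates). Camera axes: x right, y down, z forward; pixel columns grow to the right and rows downward; lengths in mm; the calibration is good to about 2 mm. A picture is of the moment at which its call begins: read the wrist's pose just before it. camera_params takes no time and is no camera call; for the wrist camera it gives the pose at the moment of the call.
- arm.sign_off(): hands the job in; it is judged then, once.
The state is a dict: "clock": time; "joints": joint angles; "joint_vel": joint speeds; "effort": joint torques, N m; "tool_pos": TCP position; "tool_rot": TCP orientation; "wrist_force": force on the tool from outside, world axes, zero at the start; "ft_torque": the same for the moment, N m; "finger_gap": finger opening in mm; "grasp_force": force on a finger pad.
Only numpy, scipy, OpenCV 4.12 (cv2) and the standard library are available. Lean on these libraries where they do the work, as an engineer would, in place of code of your own. Each camera call takes 0.05 s, during which the arm holds its last target. There are 200 camera calls.

## Working session

There is one attempt and no reset: what is moved stays moved. The work goes in short steps, Python scripts to look and compute and a shell command to move; the robot and the scene stay as the last step left them, time stands still between calls to the robot, and variables do not carry over. Pictures are saved under pics/ and viewed, at most 10 in all, crops included, and the job is handed in when it is done.

```bash
mkdir -p pics; cat > h.py <<'E'
import numpy as np, cv2
from station import arm
from scipy.spatial.transform import Rotation as R
def snap(n,f=None):
    p=arm.camera_params(n); im=cv2.cvtColor(arm.camera(n),cv2.COLOR_RGB2BGR)
    if f: cv2.imwrite('pics/'+f,im)
    return im,p
def ray(p,u,v):
    m=np.array(p['mtx']);k=p['k1'];T=np.array(p['pose'])
    d=cv2.undistortPoints(np.array([[[u,v]]],float),m,np.array([k,0,0,0,0.]))[0,0]
    w=T[:3,:3]@np.array([d[0],d[1],1]); return T[:3,3],w/np.linalg.norm(w)
def onz(p,u,v,z):
    o,d=ray(p,u,v); return o+d*(z-o[2])/d[2]
def tri(rs):
    A=np.zeros((3,3));b=np.zeros(3)
    for o,d in rs:
        P=np.eye(3)-np.outer(d,d);A+=P;b+=P@o
    x=np.linalg.solve(A,b); return x,max(np.linalg.norm((np.eye(3)-np.outer(d,d))@(x-o)) for o,d in rs)
def proj(p,X):
    m=np.array(p['mtx']);T=np.linalg.inv(np.array(p['pose']))
    c=T[:3,:3]@np.array(X,float)+T[:3,3]; s=c[:2]/c[2]; s=s*(1+p['k1']*(s@s))
    return m[0,0]*s[0]+m[0,2],m[1,1]*s[1]+m[1,2]
def rows_to(pos,Rm,grasp=True):
    """shift (40mm units) and rotvec in current tool axes to reach target grasp point pos w/ tool rotation Rm"""
    s=arm.get_state();R0=R.from_quat(s['tool_rot']);p0=np.array(s['tool_pos'])
    Rm=R.from_matrix(Rm) if not isinstance(Rm,R) else Rm
    t=np.array(pos,float)-(167*Rm.apply([0,0,1]) if grasp else 0)
    return np.round(R0.inv().apply(t-p0)/40,3),np.round((R0.inv()*Rm).as_rotvec(),3)
E
cat > a.py <<'E'
from h import *
a,p=snap('scene','scene.png');b,q=snap('top','top.png');c,r=snap('wrist','wrist.png')
cv2.imwrite('pics/both.png',cv2.resize(np.vstack([a,b]),(800,1000))[:,:])
for n,x in(('s',p),('t',q),('w',r)):print(n,np.round(x['pose'],3).tolist(),x['mtx'][0][0],x['k1'])
print(arm.get_state())
E
python3 a.py
```

```text
s [[0.651, 0.449, -0.612, 1263.227], [0.759, -0.406, 0.509, -554.312], [-0.02, -0.796, -0.605, 812.1], [0.0, 0.0, 0.0, 1.0]] 470.80118894120665 0.021384137289310264
t [[0.028, -0.992, 0.123, 417.901], [-1.0, -0.029, -0.0, 34.998], [0.004, -0.123, -0.992, 1254.616], [0.0, 0.0, 0.0, 1.0]] 457.7113531841049 -0.10997269110841186
w [[0.278, 0.917, 0.285, 72.635], [0.961, -0.265, -0.084, 551.642], [-0.002, 0.297, -0.955, 383.441], [0.0, 0.0, 0.0, 1.0]] 298.4520298083407 0.0013596415896682318
{'clock': 0.15, 'joints': array([ 1.20542635e+00,  3.51073735e-01,  1.65225813e+00,  3.06764136e-05,
        1.13911257e+00, -8.45893951e-02]), 'joint_vel': array([ 4.34627521e-05,  5.48643576e-04, -3.00691988e-03, -1.84528258e-03,
        1.92823516e-03, -7.15622744e-04]), 'effort': array([ 1.02634232e-03, -4.97464335e+01, -2.85345894e+01,  6.99396129e-02,
        2.44739384e-02, -1.29972381e-05]), 'tool_pos': array([152.33901957, 528.37566312, 404.35345533]), 'tool_rot': array([ 1.39935926e-01,  9.90160469e-01, -4.12048254e-04, -1.08587362e-04]), 'wrist_force': array([ 0.36397375, -1.14419725,  0.00132916]), 'ft_torque': array([-0.00971508, -0.00346337, -0.00287413]), 'grasp_force': 0.0, 'finger_gap': 92.93706798432414}
```

View pics/scene.png

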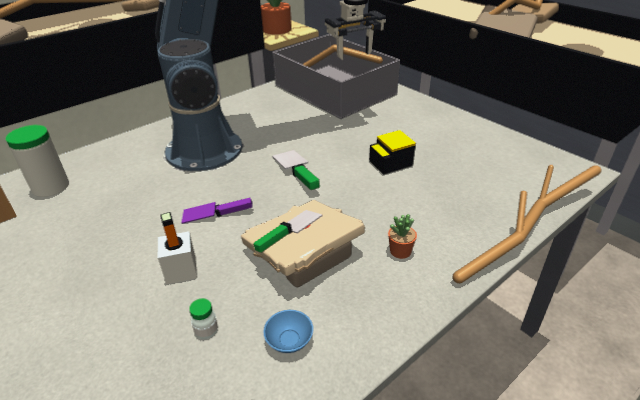

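View pics/top.png

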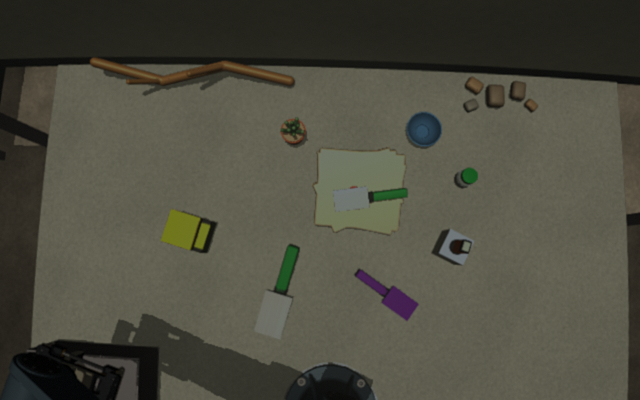

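The top view shows three scrapers: a green one on the stone at (370,197), a longer green one on the table at (278,290), and a purple one at (388,293). The one on the stone fits, since it's green, the smaller of the two and covers the red mark. The rack is at (188,232) with its lip to the right, and the stand with the probe is at (456,247). I'll confirm the choice in a crop and measure.

```bash
cat > m1.py <<'E'
from h import *
a=cv2.imread('pics/scene.png');b=cv2.imread('pics/top.png')
p=arm.camera_params('scene');q=arm.camera_params('top')
c1=cv2.resize(b[130:345,150:490],None,fx=2.3,fy=2.3,interpolation=3)
c1=cv2.convertScaleAbs(c1,alpha=1.6)
cv2.imwrite('pics/crop1.png',c1)
def blobs(im,lo,hi,mn=40):
    m=cv2.inRange(cv2.cvtColor(im,cv2.COLOR_BGR2HSV),lo,hi)
    for c in cv2.findContours(m,0,2)[0]:
        if cv2.contourArea(c)>mn:
            M=cv2.moments(c);r=cv2.minAreaRect(c)
            print('  c',round(M['m10']/M['m00'],1),round(M['m01']/M['m00'],1),'A',M['m00'],'box',cv2.boxPoints(r).round(1).tolist())
for nm,lo,hi in(('green',(50,150,40),(75,255,255)),('yellow',(25,180,80),(35,255,255)),('orange',(5,180,60),(14,255,255)),('red',(0,120,60),(4,255,255))):
    for n,im in(('scene',a),('top',b)):
        print(nm,n);blobs(im,lo,hi,12)
E
python3 m1.py
```

```text
green scene
  c 200.3 308.8 A 325.5 box [[188.3000030517578, 300.79998779296875], [209.10000610351562, 297.29998779296875], [212.3000030517578, 316.8999938964844], [191.60000610351562, 320.3999938964844]]
  c 270.7 237.7 A 371.5 box [[251.60000610351562, 244.0], [283.70001220703125, 222.1999969482422], [290.1000061035156, 231.60000610351562], [258.0, 253.39999389648438]]
  c 306.1 176.7 A 301.0 box [[290.29998779296875, 171.39999389648438], [298.29998779296875, 162.0], [321.5, 181.89999389648438], [313.5, 191.3000030517578]]
  c 27.0 136.6 A 709.0 box [[3.700000047683716, 133.10000610351562], [43.0, 120.0], [49.79999923706055, 140.39999389648438], [10.5, 153.5]]
green top
  c 286.9 267.5 A 387.5 box [[275.79998779296875, 286.8999938964844], [288.20001220703125, 245.1999969482422], [297.8999938964844, 248.0], [285.5, 289.70001220703125]]
  c 389.7 194.2 A 204.5 box [[373.20001220703125, 192.5], [405.29998779296875, 188.5], [406.20001220703125, 195.8000030517578], [374.1000061035156, 199.89999389648438]]
  c 469.1 175.3 A 156.5 box [[462.0, 168.0], [476.0, 168.0], [476.0, 182.0], [462.
[... 303 characters left out ...]
414.29998779296875, 143.10000610351562], [381.3999938964844, 152.10000610351562]]
yellow top
  c 201.6 235.6 A 171.0 box [[193.8000030517578, 245.60000610351562], [201.3000030517578, 223.10000610351562], [209.39999389648438, 225.8000030517578], [201.89999389648438, 248.3000030517578]]
  c 180.4 229.1 A 923.0 box [[161.10000610351562, 239.6999969482422], [171.39999389648438, 208.8000030517578], [199.89999389648438, 218.3000030517578], [189.60000610351562, 249.1999969482422]]
orange scene
  c 171.1 235.5 A 180.5 box [[163.5, 225.89999389648438], [173.60000610351562, 223.39999389648438], [178.8000030517578, 244.3000030517578], [168.6999969482422, 246.8000030517578]]
orange top
red scene
red top
```

View pics/crop1.png

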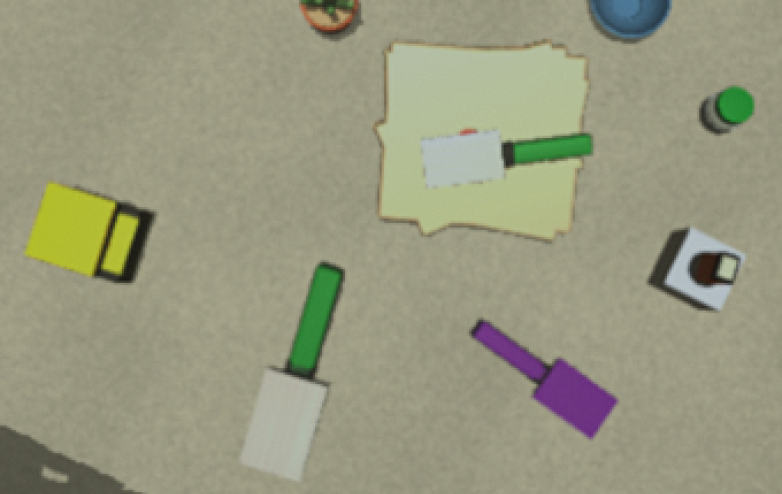

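The crop confirms it. The steel blade at crop (463,158) covers the red mark, which just shows at (470,132), and this scraper is smaller than the other green one. Next I'll get coarse positions and choose a viewing pose for the wrist camera.

```bash
cat > m2.py <<'E'
from h import *
p=arm.camera_params('scene');q=arm.camera_params('top')
def T(n,s,t):
    x,e=tri([ray(p,*s),ray(q,*t)]);print(n,x.round(1),'err',round(e,1));return x
h=T('handle',(270.7,237.7),(389.7,194.2))
y=T('roof',(395.6,139.6),(180.4,229.1));T('lip',(379.9,149.7),(201.6,235.6))
for n,t in zip('abcd',((193.8,245.6),(201.3,223.1),(209.4,225.8),(201.9,248.3))):print('lipc',n,onz(q,*t,60).round(1))
for n,t in zip('abcd',((161.1,239.7),(171.4,208.8),(199.9,218.3),(189.6,249.2))):print('roofc',n,onz(q,*t,84).round(1))
for t in ((373.6,196.2),(405.8,192.2)):print('handle end',onz(q,*t,h[2]).round(1))
# stand top: crop coords/2.3+off
for u,v in((690,228),(745,257),(717,309),(664,278)):print('standtop',onz(q,u/2.3+150,v/2.3+130,85).round(1))
print('mark edge',onz(q,470/2.3+150,132/2.3+130,75))
# stone corners
for u,v in((390,44),(584,57),(574,230),(380,217)):print('stone',onz(q,u/2.3+150,v/2.3+130,75).round(1))
hs=arm.get_state();R0=R.from_quat(hs['tool_rot'])
w=arm.camera_params('wrist');Tw=np.array(w['pose'])
print('cam in tool',R0.inv().apply(Tw[:3,3]-hs['tool_pos']).round(1),(R0.inv().as_matrix()@Tw[:3,:3]).round(3).tolist())
E
python3 m2.py
```

```text
handle [ 576.3 -136.4   84.6] err 0.0
roof [469.7 402.   80.1] err 0.9
lip [455.5 350.7  59.5] err 0.8
lipc a [429.1 370.5  60. ]
lipc b [488.7 353.9  60. ]
lipc c [482.3 331.9  60. ]
lipc d [422.9 348.6  60. ]
roofc a [441.  450.7  84. ]
roofc b [521.9 428.7  84. ]
roofc c [499.6 351.9  84. ]
roofc d [419.3 374.2  84. ]
handle end [569.9 -94.7  84.6]
handle end [ 582.8 -178.2   84.6]
standtop [ 490.  -293.9   85. ]
standtop [ 458.9 -356.9   85. ]
standtop [ 400.3 -324.7   85. ]
standtop [ 433.5 -264.5   85. ]
mark edge [592.85698947 -45.09761533  75.        ]
stone [692.1  48.5  75. ]
stone [ 683.8 -174.5   75. ]
stone [ 485.  -164.5   75. ]
stone [493.6  53.9  75. ]
cam in tool [83.   0.3 20.8] [[-0.001, -0.955, -0.297], [1.0, -0.0, -0.001], [0.001, -0.297, 0.955]]
```

```bash
for i in 1; do
python3 -m inch '[[[1,-0.74,-0.65,0.05,0,0,0],[1,-1.48,-1.3,0.1,0,0,0],[1,-2.22,-1.95,0.15,0,0,0],[1,-2.96,-2.6,0.2,0,0,0],[1,-3.7,-3.25,0.27,0,0,0]]]'
python3 -m inch '[[[1,-0.74,-0.65,0.05,0,0,0],[1,-1.48,-1.3,0.1,0,0,0],[1,-2.22,-1.95,0.15,0,0,0],[1,-2.96,-2.6,0.2,0,0,0],[1,-3.7,-3.25,0.27,0,0,0]]]'
python3 -m inch '[[[1,-0.74,-0.65,0.05,0,0,0],[1,-1.48,-1.3,0.1,0,0,0],[1,-2.22,-1.95,0.15,0,0,0],[1,-2.96,-2.6,0.2,0,0,0],[1,-3.7,-3.25,0.27,0,0,0]]]'
python3 -m inch '[[[1,-0.74,-0.65,0.05,0,0,0.11],[1,-1.48,-1.3,0.1,0,0,0.22],[1,-2.22,-1.95,0.15,0,0,0.33],[1,-2.96,-2.6,0.2,0,0,0.44],[1,-3.7,-3.25,0.27,0,0,0.55]]]'
python3 -m inch '[[[1,0,0,0,0,0,0.12],[1,0,0,0,0,0,0.24],[1,0,0,0,0,0,0.36],[1,0,0,0,0,0,0.48],[1,0,0,0,0,0,0.58]]]'; done
python3 - <<'E'
from h import *
print(rows_to([576,-136,195],np.array([[-.153,.988,0],[.988,.153,0],[0,0,-1]]).T), arm.get_state()['joints'].round(2))
E
```

```text
clock: 0.57
tool_pos: [259.0, 360.9, 393.8]
tool_rot: [0.14, 0.99, 0.0, 0.0]
wrist_force: [1.3, -0.0, 1.4]
finger_gap: 93.0
grasp_force: 0.0
clock: 0.98
tool_pos: [365.3, 194.8, 383.2]
tool_rot: [0.14, 0.99, 0.0, 0.0]
wrist_force: [0.5, 0.2, 0.3]
finger_gap: 92.9
grasp_force: 0.0
clock: 1.4
tool_pos: [471.6, 28.7, 372.3]
tool_rot: [0.14, 0.99, 0.0, 0.0]
wrist_force: [0.8, 1.1, 0.8]
finger_gap: 93.1
grasp_force: 0.0
clock: 1.82
tool_pos: [577.8, -137.2, 361.3]
tool_rot: [0.406, 0.914, 0.0, -0.0]
wrist_force: [0.6, 0.1, 0.4]
finger_gap: 93.1
grasp_force: 0.0
clock: 2.23
tool_pos: [577.1, -135.3, 361.2]
tool_rot: [0.651, 0.759, -0.0, -0.0]
wrist_force: [-0.2, 0.2, 0.7]
finger_gap: 92.8
grasp_force: 0.0
(array([-0.012, -0.029, -0.02 ]), array([-0.001, -0.   , -0.   ])) [-0.31  0.47  1.58  0.    1.09 -0.46]
```

```bash
python3 - <<'E'
from h import *
import pickle
im,p=snap('wrist','w1.png');pickle.dump(p,open('w1.pkl','wb'))
E
python3 -m inch '[[[1,1,0,0,0,0,0],[1,2,0,0,0,0,0],[1,2.5,0,0,0,0,0],[1,2.5,0,0,0,0,0],[1,2.5,0,0,0,0,0]]]'
python3 - <<'E'
from h import *
import pickle
im,p=snap('wrist','w2.png');pickle.dump(p,open('w2.pkl','wb'))
a=cv2.imread('pics/w1.png');cv2.imwrite('pics/w12.png',np.vstack([a[100:],im[:300]]))
E
```

```text
clock: 2.7
tool_pos: [561.1, -35.8, 361.6]
tool_rot: [0.647, 0.763, -0.0, 0.0]
wrist_force: [0.3, -0.8, 0.6]
finger_gap: 92.6
grasp_force: 0.0
```

View pics/w12.png

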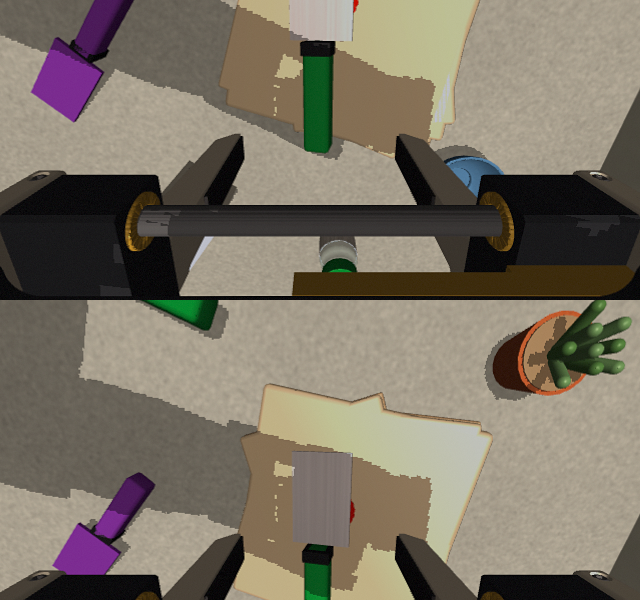

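The upper half, w1 (crop row + 100), shows the handle from about (317,150) to (317,250), centred between the fingers. The lower half, w2, shows the blade from (293,151) to (350,245) with a red arc at its right edge near (351,212), and the stone's outline. I'll triangulate the matching features.

```bash
cat > m3.py <<'E'
from h import *
import pickle
ims=[cv2.imread(f'pics/w{i}.png') for i in(1,2)];ps=[pickle.load(open(f'w{i}.pkl','rb')) for i in(1,2)]
pts=[]
for im in ims:
    m=cv2.inRange(cv2.cvtColor(im,cv2.COLOR_BGR2HSV),(50,150,25),(75,255,255));m[:,:250]=0;m[:,380:]=0
    m[320:]=0
    ys,xs=np.nonzero(m);print('green rows',ys.min(),ys.max())
    for v in (ys.min(),ys.min()+3,ys.min()+12,ys.max()-3):
        r=xs[ys==v];print(v,r.min(),r.max())
    red=cv2.inRange(cv2.cvtColor(im,cv2.COLOR_BGR2HSV),(0,150,60),(6,255,255));red[:,:330]=0;red[:,370:]=0
    y,x=np.nonzero(red);print('red',x.min(),x.max(),y.min(),y.max())
    hsv=cv2.cvtColor(im,cv2.COLOR_BGR2HSV)
    bl=cv2.inRange(hsv,(0,0,70),(180,40,255));bl[:,:285]=0;bl[:,360:]=0;bl[260:]=0
    for c in cv2.findContours(bl,0,2)[0]:
        if cv2.contourArea(c)>800: print('blade',cv2.contourArea(c),cv2.boxPoints(cv2.minAreaRect(c)).round(1).tolist())
E
python3 m3.py
```

```text
green rows 155 252
155 332 332
158 303 332
167 303 331
249 305 328
red 353 358 86 112
blade 7213.0 [[288.0, 24.0], [355.0, 24.0], [355.0, 140.0], [288.0, 140.0]]
green rows 244 304
244 313 313
247 310 326Traceback (most recent call last):
  File "m3.py", line 10, in <module>
    r=xs[ys==v];print(v,r.min(),r.max())
                        ~~~~~^^
    return umr_minimum(a, axis, None, out, keepdims, initial, where)
ValueError: zero-size array to reduction operation minimum which has no identity
```

```bash
cat > m4.py <<'E'
from h import *
import pickle
ims=[cv2.imread(f'pics/w{i}.png') for i in(1,2)];ps=[pickle.load(open(f'w{i}.pkl','rb')) for i in(1,2)]
a=cv2.resize(ims[0][0:260,200:480],None,fx=1.4,fy=1.4,interpolation=3)
b=cv2.resize(ims[1][60:320,225:505],None,fx=1.4,fy=1.4,interpolation=3)
cv2.imwrite('pics/c3.png',cv2.convertScaleAbs(np.hstack([a,b]),alpha=1.2))
for im,rows in((ims[0],(24,30,60,100,130,138,140,142)),(ims[1],(150,152,154,180,210,230,240,243,246))):
    g=cv2.cvtColor(im,cv2.COLOR_BGR2HSV)
    for v in rows:
        s=(g[v,270:380,1]<45)&(g[v,270:380,2]>60);x=np.nonzero(s)[0]+270
        print(v,(x.min(),x.max(),len(x)) if len(x) else None,end='; ')
    print()
E
python3 m4.py
```

```text
24 (np.int64(351), np.int64(354), 4); 30 (np.int64(288), np.int64(355), 68); 60 (np.int64(288), np.int64(354), 67); 100 (np.int64(289), np.int64(352), 64); 130 (np.int64(290), np.int64(352), 63); 138 (np.int64(290), np.int64(351), 62); 140 (np.int64(307), np.int64(351), 45); 142 None; 
150 None; 152 (np.int64(292), np.int64(335), 41); 154 (np.int64(292), np.int64(352), 61); 180 (np.int64(293), np.int64(350), 58); 210 (np.int64(293), np.int64(349), 57); 230 (np.int64(293), np.int64(348), 56); 240 (np.int64(293), np.int64(348), 56); 243 (np.int64(308), np.int64(348), 41); 246 (np.int64(340), np.int64(347), 8);
```

View pics/c3.png

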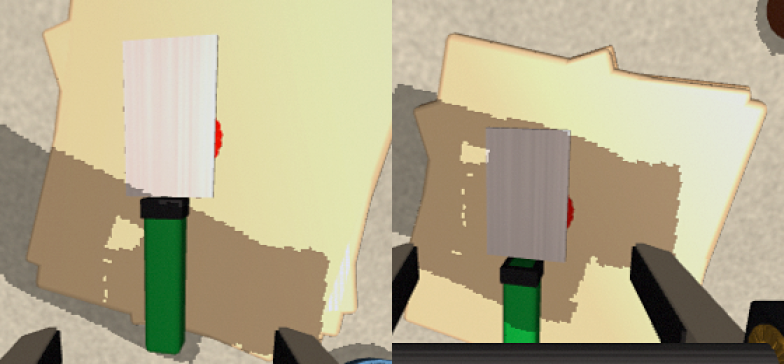

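The crops show the blade's four corners clearly in both views, plus a sliver of the red ring on its right side, which is the uphill (+x) side.

```bash
cat > m5.py <<'E'
from h import *
import pickle
ps=[pickle.load(open(f'w{i}.pkl','rb')) for i in(1,2)]
P={}
for n,a,b in(('fl',(288,29.3),(292.5,151.4)),('fr',(355.3,25.7),(352,152.9)),('nl',(290.3,138.8),(293.4,242.9)),('nr',(352.3,140.7),(349.3,245.7)),('stoneL',(230.7,20.7),(242.1,136.4)),('stoneLL',(219.3,187.1),(234.3,288.6)),('ferL',(302,155),(303.2,262))):
    P[n],e=tri([ray(ps[0],*a),ray(ps[1],*b)]);print(n,P[n].round(1),round(e,1))
x=P['fr']-P['fl']+P['nr']-P['nl'];x/=np.linalg.norm(x)
y=P['fr']+P['fl']-P['nr']-P['nl'];y/=np.linalg.norm(y);n=np.cross(x,y);n/=np.linalg.norm(n)
print('x',x.round(3),'y',y.round(3),'n',n.round(3),'slope',np.arccos(n[2]))
print('sizes',np.linalg.norm(P['fr']-P['fl']),np.linalg.norm(P['fl']-P['nl']),np.linalg.norm(P['fr']-P['nr']))
E
python3 m5.py
```

```text
fl [529.9   2.2  64.4] 0.1
fr [583.3  11.   73.6] 0.1
nl [543.6 -84.5  75.2] 0.1
nr [597.5 -77.6  77.3] 0.3
stoneL [477.4   5.3  44. ] 0.6
stoneLL [ 493.5 -129.9   97.9] 2.2
ferL [555.9 -94.3  91.5] 0.2
x [0.984 0.144 0.104] y [-0.157  0.984 -0.081] n [-0.114  0.064  0.991] slope 0.13084068470186047
sizes 54.9321006541246 88.3532061045052 89.73612667616625
```

```bash
cat >> h.py <<'E'
n=np.array([-.2376,.007,.971]);n/=np.linalg.norm(n)
SO=np.array([586.5,-59,75.])
sy=np.array([-.157,.984,0]);sy-=n*(sy@n);sy/=np.linalg.norm(sy)
sx=np.cross(sy,n)
RG=R.from_matrix(np.array([sy,sx,-n]).T)
ori=np.array([571.5,-81,71.3])
E
python3 - <<'E'
from h import *
print(n@(ori-SO))
for hh in(90,23): print(rows_to(ori-45*sy+hh*n,RG))
E
```

```text
-0.18275997704511954
(array([-1.966, -1.443,  0.967]), array([-0.236, -0.044,  0.009]))
(array([-2.042, -1.052,  2.594]), array([-0.236, -0.044,  0.009]))
```

```bash
python3 -m inch '[[[1,-0.6,-0.4,0.3,-0.08,-0.015,0],[1,-1.2,-0.9,0.6,-0.16,-0.03,0],[1,-1.97,-1.44,0.97,-0.236,-0.044,0.009],[1,-1.97,-1.44,0.97,-0.236,-0.044,0.009],[1,-1.97,-1.44,0.97,-0.236,-0.044,0.009]]]'
python3 - <<'E'
from h import *
print(rows_to(ori-45*sy+23*n,RG),rows_to(ori-45*sy+90*n,RG))
im,p=snap('wrist')
for X in (ori-100*sy+22*n,ori-45*sy+22*n,ori+22*n): print([round(t) for t in proj(p,X)])
m=cv2.inRange(cv2.cvtColor(im,cv2.COLOR_BGR2HSV),(50,150,25),(75,255,255));m[:,:250]=0;m[:,400:]=0
for v in range(140,400,20):
    x=np.nonzero(m[v])[0]
    if len(x): print(v,x.min(),x.max())
E
```

```text
clock: 3.17
tool_pos: [516.1, -125.8, 322.2]
tool_rot: [0.648, 0.752, 0.075, 0.093]
wrist_force: [0.6, 0.1, 0.0]
finger_gap: 93.3
grasp_force: 0.0
(array([0.05 , 0.037, 1.664]), array([-0.002,  0.   , -0.005])) (array([ 0.05 ,  0.034, -0.011]), array([-0.002,  0.   , -0.005]))
[322, 279]
[322, 217]
[321, 158]
180 305 334
200 305 334
220 305 334
240 306 334
260 307 334
```

```bash
python3 -m inch '[[[1,0.02,0.02,0.4,0,0,0],[1,0.04,0.02,0.8,0,0,0],[1,0.05,0.02,1.15,0,0,0],[1,0.05,0.02,1.4,0,0,0],[1,0.05,0.02,1.5,0,0,0]]]'
python3 -m inch '[[[1,0,0,0.06,0,0,0],[1,0,0,0.12,0,0,0],[1,0,0,0.15,0,0,0],[1,0,0,0.15,0,0,0],[1,0,0,0.15,0,0,0]]]'
python3 - <<'E'
from h import *
print(rows_to(ori-45*sy+23*n,RG))
E
```

```text
clock: 3.63
tool_pos: [532.2, -121.3, 263.6]
tool_rot: [0.647, 0.753, 0.075, 0.092]
wrist_force: [-0.0, 0.5, -0.0]
finger_gap: 92.5
grasp_force: 0.0
clock: 4.05
tool_pos: [533.1, -121.9, 259.2]
tool_rot: [0.647, 0.753, 0.076, 0.093]
wrist_force: [0.8, 0.1, 0.0]
finger_gap: 92.9
grasp_force: 0.0
(array([-0.054, -0.02 ,  0.033]), array([ 0.001,  0.   , -0.002]))
```

```bash
python3 -m inch '[[[0,0,0,0.03,0,0,0],[-0.5,0,0,0.03,0,0,0],[-1,0,0,0.03,0,0,0],[-1,0,0,0.03,0,0,0],[-1,0,0,0.03,0,0,0]]]' 40
python3 -m inch '[[[-1,0,0,0,0,0,0],[-1,0,0,0,0,0,0],[-1,0,0,0,0,0,0],[-1,0,0,0,0,0,0],[-1,0,0,0,0,0,0]]]'
```

```text
clock: 4.47
tool_pos: [533.3, -121.9, 257.6]
tool_rot: [0.647, 0.753, 0.075, 0.093]
wrist_force: [0.0, 0.3, 0.6]
finger_gap: 64.2
grasp_force: 0.0
clock: 4.88
tool_pos: [533.3, -121.9, 257.6]
tool_rot: [0.647, 0.753, 0.075, 0.093]
wrist_force: [-0.0, 0.6, -0.1]
finger_gap: 30.7
grasp_force: 0.0
```

```bash
python3 -m inch '[[[-1,0,0,0,0,0,0],[-1,0,0,0,0,0,0],[-1,0,0,0,0,0,0],[-1,0,0,0,0,0,0]]]'
python3 -m inch '[[[-1,0,0,-0.15,0,0,0],[-1,0,0,-0.5,0,0,0],[-1,0,0,-1,0,0,0],[-1,0,0,-1.6,0,0,0],[-1,0,0,-2.2,0,0,0]]]'
python3 -m inch '[[[-1,0,0,-0.6,0,0,0],[-1,0,0,-1,0,0,0],[-1,0,0,-1,0,0,0]]]'
python3 - <<'E'
from h import *
snap('wrist','g1.png');snap('top','t2.png')
a=np.array(cv2.imread('pics/g1.png'));b=cv2.imread('pics/t2.png');print(np.round(arm.get_state()['tool_pos'],1))
im=b; hsv=cv2.cvtColor(im,cv2.COLOR_BGR2HSV)
m=cv2.inRange(hsv,(0,150,60),(6,255,255))|cv2.inRange(hsv,(174,150,60),(180,255,255))
y,x=np.nonzero(m);print(x.min(),x.max(),y.min(),y.max(),len(x))
cv2.imwrite('pics/g1s.png',np.hstack([cv2.resize(a,(448,280)),cv2.resize(b[120:280,130:330],(350,280))]))
E
```

```text
clock: 5.22
tool_pos: [533.2, -121.8, 257.5]
tool_rot: [0.647, 0.753, 0.075, 0.093]
wrist_force: [-1.5, -0.5, 0.9]
finger_gap: 23.8
grasp_force: 39.9
clock: 5.63
tool_pos: [511.9, -121.1, 344.0]
tool_rot: [0.647, 0.753, 0.075, 0.093]
wrist_force: [-0.1, -0.7, -1.3]
finger_gap: 24.0
grasp_force: 39.9
clock: 5.88
tool_pos: [502.8, -121.0, 385.3]
tool_rot: [0.647, 0.753, 0.076, 0.096]
wrist_force: [0.4, -0.1, -0.8]
finger_gap: 24.0
grasp_force: 39.9
[ 502.7 -120.9  381.9]
348 360 187 192 31
```

View pics/g1s.png

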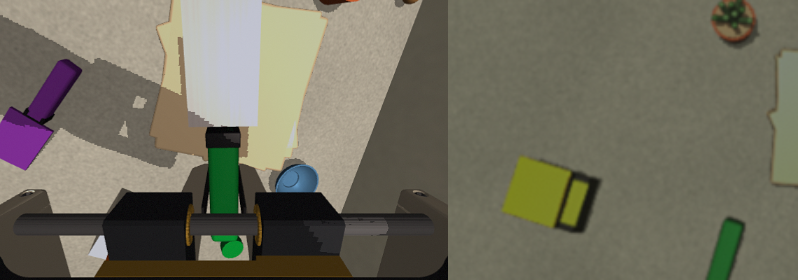

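The scraper is lifted and held in line with the tool, with the blade ahead of the fingers. Its near corners sit at roughly (267,179) and (369,180) in the wrist image. I'll compute how the scraper sits in the tool and check that against the picture.

```bash
cat >> h.py <<'E'
def tool():
    s=arm.get_state();return np.array(s['tool_pos']),R.from_quat(s['tool_rot'])
Rg=R.from_quat([.647,.753,.075,.093]);tg=np.array([533.3,-121.9,257.5])
So=Rg.inv().apply(ori-tg)      # scraper origin in tool at grasp
So[1]=0
ry=np.array([.2716,.9624,0]);rx=np.array([.9624,-.2716,0]);ro=np.array([466,386.5,0.])
RR=R.from_matrix(np.array([ry,rx,[0,0,-1.]]).T)
def ins(tipy,zu,dx=0):
    """rows so that blade tip is at rack y=tipy, underside height zu"""
    o=ro+ry*(tipy-90)+rx*dx+np.array([0,0,zu]); return rows_to(o-RR.apply(So),RR,False)
E
python3 - <<'E'
from h import *
print('So',So.round(1),'Scr y in tool',Rg.inv().apply(sy).round(3))
t,Rt=tool();p=arm.camera_params('wrist')
for x,y in((-28,0),(28,0),(-12,-100),(12,-100)):
    X=So+np.array([y,x,-4 if y==0 else -22]);print((x,y),np.round(proj(p,t+Rt.apply(X))))
print(ins(-90,110),ins(-90,65))
E
```

```text
So [ 42.9   0.  189.6] Scr y in tool [ 1.    -0.002 -0.   ]
(-28, 0) [270. 180.]
(28, 0) [369. 180.]
(-12, -100) [300. 347.]
(12, -100) [339. 347.]
(array([ 7.679, -1.711,  1.365]), array([ 0.243, -0.008,  0.424])) (array([ 7.728, -1.975,  2.458]), array([ 0.243, -0.008,  0.424]))
```

```bash
python3 -m inch '[[[-1,0.8,-0.18,0.05,0.049,0,0.085],[-1,1.6,-0.36,0.1,0.098,0,0.17],[-1,2.4,-0.54,0.15,0.146,0,0.255],[-1,3.2,-0.72,0.2,0.195,-0.005,0.34],[-1,4,-0.9,0.3,0.243,-0.008,0.424]]]'
python3 - <<'E'
from h import *
print(ins(-90,110),ins(-90,66))
E
```

```text
clock: 6.4
tool_pos: [447.1, 33.0, 353.6]
tool_rot: [0.799, 0.602, -0.002, -0.001]
wrist_force: [1.3, 0.3, -1.4]
finger_gap: 23.6
grasp_force: 39.9
(array([ 3.056, -1.952,  1.354]), array([-0.005,  0.002, -0.005])) (array([ 3.058, -1.947,  2.454]), array([-0.005,  0.002, -0.005]))
```

```bash
python3 -m inch '[[[-1,0.75,-0.5,0.3,0,0,0],[-1,1.5,-1,0.6,0,0,0],[-1,2.25,-1.5,0.9,0,0,0],[-1,3.05,-1.95,1.35,-0.005,0.002,-0.005],[-1,3.05,-1.95,1.35,-0.005,0.002,-0.005]]]'
python3 - <<'E'
from h import *
import pickle
im,p=snap('wrist','r1.png');pickle.dump(p,open('r1.pkl','wb'))
t,Rt=tool()
for x in(-28,28): print('tip',np.round(proj(p,t+Rt.apply(So+np.array([90,x,-4])))))
for n_,X in(('lip front L',(-44,-50,60)),('lip R',(44,-50,60)),('roof front L',(-44,-25,84)),('roof fr R',(44,-25,84)),('roof back L',(-44,58,84)),('roof bR',(44,58,84))):
    print(n_,np.round(proj(p,ro+rx*X[0]+ry*X[1]+np.array([0,0,X[2]]))))
print(ins(-90,66))
E
```

```text
clock: 6.82
tool_pos: [403.4, 174.2, 297.4]
tool_rot: [0.795, 0.607, -0.001, -0.0]
wrist_force: [-0.8, -1.3, -2.2]
finger_gap: 23.7
grasp_force: 39.9
tip [264.  -1.]
tip [381.  -1.]
lip front L [254. -48.]
lip R [399. -47.]
roof front L [ 241. -132.]
roof fr R [ 416. -130.]
roof back L [ 227. -387.]
roof bR [ 437. -384.]
(array([-0.003,  0.028,  1.073]), array([-0.   ,  0.001,  0.01 ]))
```

View pics/r1.png

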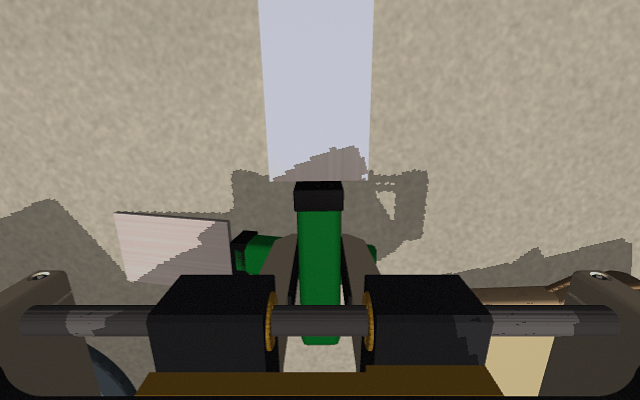

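The blade's edges meet the image top at (258,0) and (373,0), about 6 px left of the prediction. So it is yawed about 0.035 rad in the grip, which I'll correct for. The rack is still out of view above. I'll lower now and advance over the lip, then check again.

```bash
cat >> h.py <<'E'
RR=RR*R.from_rotvec([0,0,.035])
def ins(tipy,zu,dx=0):
    o=ro+ry*(tipy-90)+rx*dx+np.array([0,0,zu]); return rows_to(o-RR.apply(So),RR,False)
E
python3 - <<'E'
from h import *
print(ins(-90,66))
E
python3 -m inch '[[[-1,0.03,0,0.3,0,0,0.02],[-1,0,0,0.6,0,0,0.04],[-1,0,-0.01,0.9,0,0,0.045],[-1,0,-0.01,1.07,0,0,0.045],[-1,0,-0.01,1.07,0,0,0.045]]]'
python3 - <<'E'
from h import *
print(ins(-90,66),ins(-35,66))
E
```

```text
(array([-0.002, -0.01 ,  1.073]), array([-0.   ,  0.001,  0.045]))
clock: 7.28
tool_pos: [405.6, 169.7, 256.8]
tool_rot: [0.809, 0.587, 0.0, 0.0]
wrist_force: [-0.3, -0.7, -2.4]
finger_gap: 24.0
grasp_force: 39.9
(array([ 0.052, -0.058,  0.029]), array([ 0.001, -0.   , -0.006])) (array([ 1.426, -0.114,  0.03 ]), array([ 0.001, -0.   , -0.006]))
```

```bash
python3 -m inch '[[[-1,0.4,-0.06,0.03,0,0,0],[-1,0.8,-0.09,0.03,0,0,0],[-1,1.2,-0.11,0.03,0,0,0],[-1,1.42,-0.11,0.03,0,0,0],[-1,1.42,-0.11,0.03,0,0,0]]]'
cat > look.py <<'E'
from h import *
import sys
im,p=snap('wrist',sys.argv[1])
t,Rt=tool()
for x in(-28,28): print('tip',np.round(proj(p,t+Rt.apply(So+np.array([90,x,-4])+[0,-3,0]))))
for n_,X in(('lip front L',(-44,-50,60)),('lip R',(44,-50,60)),('roof front L',(-44,-25,84)),('roof fr R',(44,-25,84)),('roof back L',(-44,58,84)),('roof bR',(44,58,84))):
    print(n_,np.round(proj(p,ro+rx*X[0]+ry*X[1]+np.array([0,0,X[2]]))))
for z in(-35,0,30,50):print(z,ins(z,66))
E
python3 look.py r2.png
```

```text
clock: 7.7
tool_pos: [419.8, 226.6, 257.5]
tool_rot: [0.809, 0.588, 0.002, 0.001]
wrist_force: [-0.7, -0.4, -0.8]
finger_gap: 23.6
grasp_force: 39.9
tip [254.  -1.]
tip [371.  -1.]
lip front L [229.  45.]
lip R [394.  38.]
roof front L [206. -30.]
roof fr R [409. -39.]
roof back L [ 169. -311.]
roof bR [ 421. -323.]
-35 (array([-0.014, -0.005,  0.042]), array([ 0.004, -0.002, -0.004]))
0 (array([ 0.86 , -0.04 ,  0.043]), array([ 0.004, -0.002, -0.004]))
30 (array([ 1.61 , -0.069,  0.045]), array([ 0.004, -0.002, -0.004]))
50 (array([ 2.109, -0.089,  0.046]), array([ 0.004, -0.002, -0.004]))
```

View pics/r2.png

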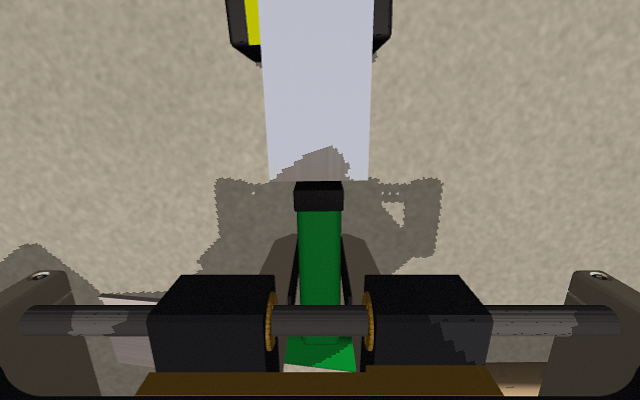

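The lip's outer walls are at columns 229 and 391 (near row 35), so its centre is about 310. The blade spans 260–373, centre about 316.5. The blade is therefore about 3 mm too far right, so I'll shift it left while inserting.

```bash
python3 -m inch '[[[-1,0,-0.09,0.03,0,0,0],[-1,0.2,-0.11,0.03,0,0,0],[-1,0.4,-0.12,0.03,0,0,0],[-1,0.6,-0.12,0.03,0,0,0],[-1,0.8,-0.13,0.03,0,0,0]]]'
python3 -m inch '[[[-1,0.15,-0.01,0,0,0,0],[-1,0.3,-0.01,0,0,0,0],[-1,0.45,-0.02,0,0,0,0],[-1,0.6,-0.03,0,0,0,0],[-1,0.7,-0.03,0,0,0,0]]]'
python3 look.py r3.png
```

```text
clock: 8.17
tool_pos: [424.5, 258.6, 256.1]
tool_rot: [0.809, 0.587, 0.002, 0.001]
wrist_force: [-0.7, 0.7, -1.2]
finger_gap: 23.6
grasp_force: 39.9
clock: 8.58
tool_pos: [431.8, 285.5, 256.0]
tool_rot: [0.809, 0.588, 0.002, 0.001]
wrist_force: [0.8, 0.2, -0.7]
finger_gap: 23.8
grasp_force: 39.9
tip [254.  -5.]
tip [372.  -5.]
lip front L [249. 156.]
lip R [398. 150.]
roof front L [232. 113.]
roof fr R [413. 106.]
roof back L [ 206. -100.]
roof bR [ 424. -110.]
-35 (array([-1.536,  0.158,  0.009]), array([ 0.004, -0.002, -0.005]))
0 (array([-0.662,  0.123,  0.011]), array([ 0.004, -0.002, -0.005]))
30 (array([0.087, 0.094, 0.012]), array([ 0.004, -0.002, -0.005]))
50 (array([0.587, 0.074, 0.013]), array([ 0.004, -0.002, -0.005]))
```

```bash
python3 -m inch '[[[-1,0.12,0,0,0,0,0],[-1,0.24,-0.01,0,0,0,0],[-1,0.34,-0.01,0,0,0,0],[-1,0.44,-0.02,0,0,0,0],[-1,0.48,-0.02,0,0,0,0]]]'
python3 -m inch '[[[-1,0.04,0,0.02,0,0,0],[-1,0.06,0,0.04,0,0,0],[-1,0.08,0,0.06,0,0,0],[-1,0.1,0,0.08,0,0,0]]]'
python3 look.py r4.png
```

```text
clock: 9.05
tool_pos: [437.0, 303.8, 256.1]
tool_rot: [0.809, 0.587, 0.002, 0.001]
wrist_force: [-0.2, -0.4, -0.6]
finger_gap: 23.6
grasp_force: 39.9
clock: 9.38
tool_pos: [438.1, 307.1, 252.8]
tool_rot: [0.809, 0.587, 0.002, 0.001]
wrist_force: [0.2, -0.3, -0.4]
finger_gap: 23.7
grasp_force: 39.9
tip [254.  -3.]
tip [372.  -3.]
lip front L [251. 195.]
lip R [398. 189.]
roof front L [236. 160.]
roof fr R [413. 153.]
roof back L [211. -38.]
roof bR [423. -47.]
-35 (array([-2.091,  0.179, -0.077]), array([ 0.003, -0.002, -0.005]))
0 (array([-1.217,  0.144, -0.076]), array([ 0.003, -0.002, -0.005]))
30 (array([-0.467,  0.113, -0.075]), array([ 0.003, -0.002, -0.005]))
50 (array([ 0.032,  0.093, -0.074]), array([ 0.003, -0.002, -0.005]))
```

View pics/r4.png

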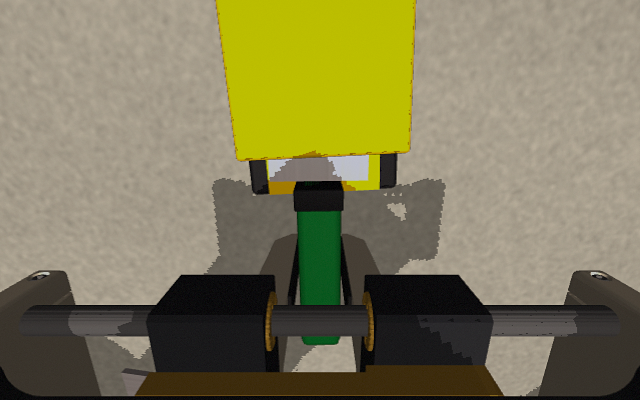

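The blade is under the roof and shows at columns 269–368. The inner lip walls are at 268 and 381, so the near end sits about 3 mm left with a small yaw. I'll pivot about the tip, push the last bit and lower onto the floor.

```bash
python3 -m inch '[[[-1,0,0.05,0,0,0,-0.015],[-1,0,0.09,0,0,0,-0.03],[-1,0.03,0.09,0.03,0,0,-0.03],[-1,0.06,0.09,0.05,0,0,-0.03],[-1,0.09,0.09,0.06,0,0,-0.03]]]'
python3 -m inch '[[[-1,0.02,0,0.02,0,0,0],[-1,0.04,0,0.02,0,0,0],[-1,0.04,0,0.02,0,0,0]]]'
python3 look.py r5.png | tail -1
```

```text
clock: 9.85
tool_pos: [442.2, 308.1, 249.9]
tool_rot: [0.8, 0.6, -0.001, 0.002]
wrist_force: [-3.6, -19.1, 3.7]
finger_gap: 23.7
grasp_force: 40.0
clock: 10.1
tool_pos: [442.3, 308.9, 248.7]
tool_rot: [0.8, 0.6, -0.002, 0.002]
wrist_force: [-4.3, -21.0, 3.6]
finger_gap: 23.9
grasp_force: 40.0
50 (array([-0.045,  0.006, -0.174]), array([0.   , 0.006, 0.026]))
```

```bash
python3 -m inch '[[[-1,-0.05,0,0,0,0,0],[0,-0.05,0,0,0,0,0],[0.3,-0.05,0,0,0,0,0],[0.5,-0.05,0,0,0,0,0],[0.5,-0.05,0,0,0,0,0]]]'
python3 -m inch '[[[0.5,0,0,-0.2,0,0,0],[0.5,0,0,-0.8,0,0,0],[0.5,0,0,-1.6,0,0,0],[0.5,0,0,-2.5,0,0,0],[0.5,0,0,-3.4,0,0,0]]]'
python3 - <<'E'
from h import *
im,p=snap('wrist','r6.png');b,q=snap('top','t3.png');s,_=snap('scene','s3.png')
cv2.imwrite('pics/r6s.png',np.hstack([cv2.resize(im,(448,280)),cv2.resize(s[90:210,330:480],(350,280))]))
E
```

```text
clock: 10.57
tool_pos: [442.7, 309.3, 249.9]
tool_rot: [0.8, 0.6, 0.002, 0.001]
wrist_force: [-1.1, 0.1, -0.7]
finger_gap: 45.8
grasp_force: 0.0
clock: 10.98
tool_pos: [441.6, 308.9, 387.8]
tool_rot: [0.8, 0.6, 0.002, 0.001]
wrist_force: [0.6, -0.3, -0.2]
finger_gap: 69.4
grasp_force: 0.0
```

View pics/r6s.png

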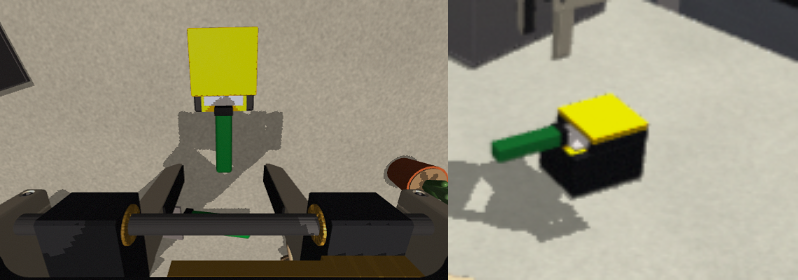

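The wrist view (left) shows the handle lined up with the block at (223,140), let go, with about 15 mm of blade visible. The scene crop (right) shows it level in the slot, so it is fully home. Next is the thermometer: I'll go above the stand and measure it numerically.

```bash

python3 -m inch '[[[1,-0.9,0.27,-0.2,0,0,0],[1,-1.83,0.55,-0.4,0,0,0],[1,-2.76,0.83,-0.6,0,0,0],[1,-3.71,1.11,-0.7,0,0,0]]]'
python3 -m inch '[[[1,-0.92,0.27,-0.2,0,0,0],[1,-1.85,0.55,-0.3,0,0,0],[1,-2.78,0.83,-0.4,0,0,0],[1,-3.71,1.11,-0.5,0,0,0]]]'
python3 -m inch '[[[1,-0.92,0.27,0,0,0,0],[1,-1.85,0.55,0,0,0,0],[1,-2.78,0.83,0,0,0,0],[1,-3.71,1.11,-0.1,0,0,0]]]'
python3 -m inch '[[[1,-0.92,0.27,0,0,0,0.05],[1,-1.85,0.55,0,0,0,0.1],[1,-2.78,0.83,0,0,0,0.15],[1,-3.71,1.11,0,0,0,0.19],[1,-3.71,1.11,0,0,0,0.19]]]'
cat > p1.py <<'E'
from h import *
import pickle,sys
im,p=snap('wrist',sys.argv[1]+'.png');pickle.dump(p,open(sys.argv[1]+'.pkl','wb'))
print('expect collar',np.round(proj(p,[446,-310,91])),'top',np.round(proj(p,[446,-310,165])),arm.get_state()['joints'].round(2))
hsv=cv2.cvtColor(im,cv2.COLOR_BGR2HSV)
for nm,lo,hi in(('orange',(3,150,50),(18,255,255)),('white',(0,0,150),(180,60,255)),('black',(0,0,0),(180,255,45)),('cream',(20,30,140),(60,120,255))):
    m=cv2.inRange(hsv,lo,hi)
    for c in cv2.findContours(m,0,2)[0]:
        A=cv2.contourArea(c);x,y,w,h=cv2.boundingRect(c)
        if A>60 and 180<x+w/2<460 and y+h/2<330: print(nm,A,cv2.boxPoints(cv2.minAreaRect(c)).round(1).tolist())
E
python3 p1.py p1
```

```text
clock: 11.47
tool_pos: [442.2, 152.7, 413.3]
tool_rot: [0.8, 0.6, 0.001, 0.001]
wrist_force: [0.5, -0.1, -0.5]
finger_gap: 90.6
grasp_force: 0.0
clock: 11.8
tool_pos: [442.9, -2.6, 432.9]
tool_rot: [0.8, 0.6, 0.001, 0.0]
wrist_force: [1.2, 0.6, 0.2]
finger_gap: 93.1
grasp_force: 0.0
clock: 12.13
tool_pos: [443.7, -157.6, 436.0]
tool_rot: [0.8, 0.599, 0.001, -0.0]
wrist_force: [0.5, 1.2, -0.4]
finger_gap: 92.9
grasp_force: 0.0
clock: 12.55
tool_pos: [444.6, -315.6, 435.7]
tool_rot: [0.855, 0.518, 0.001, 0.001]
wrist_force: [-0.0, 0.9, -0.3]
finger_gap: 93.1
grasp_force: 0.0
expect collar [317. 179.] top [317. 199.] [-0.7   0.31  1.63  0.    1.2  -0.22]
orange 337.5 [[297.79998779296875, 174.1999969482422], [328.5, 168.89999389648438], [330.70001220703125, 181.89999389648438], [300.0, 187.1999969482422]]
white 1939.0 [[284.0, 149.10000610351562], [347.0, 147.6999969482422], [348.29998779296875, 207.0], [285.20001220703125, 208.3000030517578]]
white 210.5 [[318.0, 0.0], [357.0, 0.0], [357.0, 13.0], [318.0, 13.0]]
white 122740.5 [[-0.0, 0.0], [639.0, 0.0], [639.0, 304.0], [0.0, 304.0]]
black 36037.0 [[0.0, 236.0], [639.0, 236.0], [639.0, 399.0], [0.0, 399.0]]
black 1030.5 [[297.0, 163.5], [332.6000061035156, 162.3000030517578], [334.20001220703125, 212.10000610351562], [298.70001220703125, 213.3000030517578]]
cream 1663.5 [[263.0, 0.0], [358.0, 0.0], [358.0, 35.0], [263.0, 35.0]]
cream 116990.5 [[0.0, 304.0], [0.0, 0.0], [639.0, 0.0], [639.0, 304.0]]
```

```bash
python3 - <<'E'
from h import *
im=cv2.imread('pics/p1.png');h=cv2.cvtColor(im,cv2.COLOR_BGR2HSV)
for v in range(145,216,2):
    print(v,''.join('#' if x[2]<35 else 'o' if x[1]>140 and x[0]<20 else '+' if x[2]<90 else '.' if x[1]<60 else '~' for x in h[v,280:356:1]))
print(h[200,316],h[205,316],h[190,316])
E
```

```text
145 ........+++++++++++++++++++++++++++++++++++++++++++++++++++++++++++.........
147 ......++++++++++++++++++++++++++++++++++++++++++++++++++++++++..............
149 ............................................................................
151 ............................................................................
153 ............................................................................
155 ............................................................................
157 ............................................................................
159 ............................................................................
161 ............................................................................
163 ................................+#########+.................................
165 ...........................+##################+.............................
167 .........................+######################+...........................
169 .......................+##########################+.........................
171 ......................#############+ooooooo
[... 1157 characters left out ...]
..........
201 ....................###+~~~~~~~~~~~~~~~~~~~~~~~~~~####......................
203 ....................+###+~~~~~~~~~~~~~~~~~~~~~~~~~+###+.....................
205 .....................###+~~~~~~~~~~~~~~~~~~~~~~~~~+###+.....................
207 .....................###+~~~~~~~~~~~~~~~~~~~~~~~~~+####.....................
209 .....................+###+~~~~~~~~~~~~+++##########++++.....................
211 ......................###++++##########+++++................................
213 ......................+####+++++............................................
215 ............................................................................
[ 37  63 130] [ 36  68 128] [140  35  22]
```

The top-face outline is in image columns 298–334 and rows 190–213, with its long side about 10° off the image's u axis. So the tool must turn about +1.40 rad about its z to close on the 22 mm sides. I'll do that, then measure again at the new orientation as the second view.

```bash

python3 -m inch '[[[1,0,0,0,0,0,0.12],[1,0,0,0,0,0,0.24],[1,0,0,0,0,0,0.36],[1,0,0,0,0,0,0.48],[1,0,0,0,0,0,0.6]]]' >/dev/null
python3 -m inch '[[[1,0,0,0,0,0,0.12],[1,0,0,0,0,0,0.24],[1,0,0,0,0,0,0.36],[1,0,0,0,0,0,0.48],[1,0,0,0,0,0,0.6]]]' >/dev/null
python3 -m inch '[[[1,0,0,0.2,0,0,0.1],[1,0,0,0.4,0,0,0.2],[1,0,0,0.5,0,0,0.2],[1,0,0,0.5,0,0,0.2]]]'
python3 - <<'E'
from h import *
import pickle
im,p=snap('wrist','p2.png');pickle.dump(p,open('p2.pkl','wb'))
print('expect collar',np.round(proj(p,[446,-311,91])),'top',np.round(proj(p,[446,-311,165])))
h=cv2.cvtColor(im,cv2.COLOR_BGR2HSV)
for v in range(140,236,2):
    print(v,''.join('#' if x[2]<35 else 'o' if x[1]>140 and x[0]<20 else '+' if x[2]<90 else '.' if x[1]<60 else '~' for x in h[v,275:365:1]))
for n_ in('top','scene'):
    im,p=snap(n_,n_+'4.png');h=cv2.cvtColor(im,cv2.COLOR_BGR2HSV)
    m=cv2.inRange(h,(0,120,50),(7,255,255))|cv2.inRange(h,(173,120,50),(180,255,255))
    if n_=='top': m[:150]=0;m[240:]=0;m[:,:310]=0;m[:,410:]=0
    else: m[:190]=0;m[290:]=0;m[:,:235]=0;m[:,370:]=0
    M=cv2.moments(m,True);y,x=np.nonzero(m);print(n_,len(x),M['m10']/M['m00'],M['m01']/M['m00'],x.min(),x.max(),y.min(),y.max())
E
```

```text
clock: 13.77
tool_pos: [445.3, -309.8, 415.9]
tool_rot: [0.989, -0.15, 0.001, -0.001]
wrist_force: [0.7, -0.9, -0.3]
finger_gap: 93.0
grasp_force: 0.0
expect collar [321. 188.] top [322. 211.]
140 ..........................................................................................
142 ........................++++++++..........................................................
144 ......................++++++++++++++++++++++++............................................
146 .....................+++++++++++++++++++++++++++++++++++++................................
148 ....................++++++++++++++++++++++++++++++++++++++++++++++++++++..................
150 ......................++++++++++++++++++++++++++++++++++++++++++++++++++++++++............
152 ...................................++++++++++++++++++++++++++++++++++++++++++++...........
154 .................................................++++++++++++++++++++++++++++++++.........
156 ..............................................................++++++++++++++++++++........
158 ................................................
[... 3074 characters left out ...]
........
224 ..................................###+~~~~~~~~~~~~~~~~~~~+##+.............................
226 ..................................+#########################+.............................
228 ...................................++++++++++++#++###++++#+++.............................
230 ..........................................................................................
232 ..........................................................................................
234 ..........................................................................................
top 88 353.6931818181818 193.1590909090909 347 360 187 200
scene 76 302.35526315789474 224.55263157894737 295 310 221 228
```

The tool is now square to the handle: the top face spans columns 309–335 and rows 197–228. Triangulating the probe top and the mark.

```bash
cat >> h.py <<'E'
E
python3 - <<'E'
from h import *
import pickle
a,b=[pickle.load(open(f'p{i}.pkl','rb')) for i in(1,2)]
print('probe top',tri([ray(a,316.3,201),ray(b,322.2,212.2)]))
print('mark',tri([ray(arm.camera_params('scene'),302.4,224.6),ray(arm.camera_params('top'),353.7,193.2)]), 'plane z',SO[2]-(n[:2]@(np.array([585,-47])-SO[:2]))/n[2])
t,Rt=tool()
print(rows_to([446,-311,135],R.from_quat([.989,-.15,0,0])),Rt.apply([1,0,0]).round(3))
E
```

```text
probe top (array([ 444.84680228, -311.38864301,  165.38874079]), np.float64(0.22160684663614652))
mark (array([577.57312901, -44.54273478,  71.56572132]), np.float64(0.7378849147251286)) plane z 74.54644696189496
(array([0.007, 0.016, 2.887]), array([-0.002, -0.004, -0.   ])) [ 0.955 -0.297  0.004]
```

```bash

python3 -m inch '[[[1,0,0,0.6,0,0,0],[1,0,0,1.2,0,0,0],[1,0,0,1.8,0,0,0],[1,0,0.01,2.4,0,0,0],[1,0,0.01,2.8,0,0,0]]]'
python3 -m inch '[[[0.3,0,0,0.08,0,0,0],[-0.2,0,0,0.08,0,0,0],[-1,0,0,0.08,0,0,0],[-1,0,0,0.08,0,0,0],[-1,0,0,0.08,0,0,0]]]' 30
python3 -m inch '[[[-1,0,0,0,0,0,0],[-1,0,0,0,0,0,0],[-1,0,0,0,0,0,0],[-1,0,0,0,0,0,0],[-1,0,0,0,0,0,0]]]'
python3 -m inch '[[[-1,0,0,0,0,0,0],[-1,0,0,0,0,0,0],[-1,0,0,0,0,0,0],[-1,0,0,0,0,0,0]]]'
```

```text
clock: 14.33
tool_pos: [445.4, -310.7, 303.7]
tool_rot: [0.989, -0.151, 0.001, -0.001]
wrist_force: [1.1, 0.2, -0.2]
finger_gap: 93.0
grasp_force: 0.0
clock: 14.75
tool_pos: [445.9, -311.1, 303.3]
tool_rot: [0.988, -0.151, 0.003, -0.0]
wrist_force: [0.3, 0.7, -0.1]
finger_gap: 64.4
grasp_force: 0.0
clock: 15.17
tool_pos: [445.7, -311.0, 302.2]
tool_rot: [0.988, -0.152, 0.002, -0.001]
wrist_force: [0.1, 0.0, 0.4]
finger_gap: 31.1
grasp_force: 0.0
clock: 15.5
tool_pos: [445.7, -311.0, 302.1]
tool_rot: [0.988, -0.152, 0.002, -0.001]
wrist_force: [-0.4, 0.1, -1.0]
finger_gap: 21.8
grasp_force: 30.0
```

```bash

python3 -m inch '[[[-1,0,0,-0.3,0,0,0],[-1,0,0,-0.8,0,0,0],[-1,0,0,-1.4,0,0,0],[-1,0,0,-2.1,0,0,0],[-1,0,0,-2.8,0,0,0]]]'
python3 -m inch '[[[-1,0,0,-0.3,0,0,0],[-1,0,0,-0.5,0,0,0],[-1,0,0,-0.5,0,0,0]]]'
cat >> h.py <<'E'
mk=np.array([577.6,-44.5,72.3])
def press(h,L=282):
    """rows to put tip end h mm above mark, square to the stone, keeping yaw about the axis"""
    t,Rt=tool(); z=-n; x=Rt.apply([1,0,0]); x=x-z*(x@z); x/=np.linalg.norm(x)
    Rm=R.from_matrix(np.array([x,np.cross(z,x),z]).T)
    return rows_to(mk+h*n-L*z,Rm,False)
E
python3 - <<'E'
from h import *
print(press(100),press(60)); print(arm.get_state()['finger_gap'],arm.get_state()['joints'].round(2))
E
```

```text
clock: 15.92
tool_pos: [445.0, -310.9, 414.9]
tool_rot: [0.988, -0.152, 0.001, -0.001]
wrist_force: [0.9, 0.1, -1.1]
finger_gap: 22.2
grasp_force: 30.0
clock: 16.17
tool_pos: [445.2, -311.1, 435.3]
tool_rot: [0.988, -0.152, 0.003, -0.0]
wrist_force: [-0.2, 0.0, -1.5]
finger_gap: 22.3
grasp_force: 30.0
(array([-1.023, -6.734, -0.2  ]), array([0.065, 0.225, 0.007])) (array([-0.799, -6.798,  0.773]), array([0.065, 0.225, 0.007]))
22.28451093617488 [-0.7   0.31  1.63  0.    1.2   1.18]
```

```bash

python3 -m inch '[[[-1,-0.13,-0.8,0,0,0,0],[-1,-0.26,-1.6,0,0,0,0],[-1,-0.4,-2.4,0,0,0,0],[-1,-0.5,-3.2,-0.1,0,0,0],[-1,-0.6,-4,-0.1,0,0,0]]]' >/dev/null
python3 -m inch '[[[-1,-0.1,-0.7,0,0.02,0.06,0],[-1,-0.2,-1.4,-0.1,0.04,0.12,0],[-1,-0.3,-2.1,-0.1,0.055,0.18,0],[-1,-0.42,-2.73,-0.1,0.065,0.225,0.007],[-1,-0.42,-2.73,-0.1,0.065,0.225,0.007]]]'
cat > mk.py <<'E'
from h import *
import pickle,sys
im,p=snap('wrist',sys.argv[1]+'.png');pickle.dump(p,open(sys.argv[1]+'.pkl','wb'))
t,Rt=tool();print('mark exp',np.round(proj(p,mk),1),'tip exp',np.round(proj(p,t+Rt.apply([0,0,282])),1))
h=cv2.cvtColor(im,cv2.COLOR_BGR2HSV)
m=cv2.inRange(h,(0,150,60),(6,255,255))|cv2.inRange(h,(174,150,60),(180,255,255))
for c in cv2.findContours(m,0,2)[0]:
    if cv2.contourArea(c)>8: M=cv2.moments(c);print('red',M['m00'],M['m10']/M['m00'],M['m01']/M['m00'],cv2.boundingRect(c))
print(press(60),press(8))
E
python3 mk.py k1
```

```text
clock: 17.0
tool_pos: [486.6, -38.9, 441.1]
tool_rot: [0.981, -0.153, 0.118, -0.016]
wrist_force: [-0.1, -0.9, -1.2]
finger_gap: 22.1
grasp_force: 30.0
mark exp [322.2 174.6] tip exp [321.3 200.6]
red 695.5 322.92092020129405 174.2925952552121 (308, 159, 31, 31)
(array([0.033, 0.031, 0.948]), array([-0.001,  0.004, -0.   ])) (array([0.039, 0.032, 2.248]), array([-0.001,  0.004, -0.   ]))
```

```bash

python3 -m inch '[[[-1,0.01,0.01,0.4,0,0,0],[-1,0.02,0.02,0.8,0,0,0],[-1,0.03,0.03,1.2,0,0,0],[-1,0.04,0.03,1.5,0,0.004,0],[-1,0.04,0.03,1.7,0,0.004,0]]]'
python3 -m inch '[[[-1,0,0,0,0,0,0]]]' >/dev/null
python3 mk.py k2
python3 - <<'E'
from h import *
import pickle
a,b=[pickle.load(open(f'k{i}.pkl','rb')) for i in(1,2)]
im=cv2.imread('pics/k2.png');h=cv2.cvtColor(im,cv2.COLOR_BGR2HSV)
for v in range(150,220,2):
    print(v,''.join('#' if x[2]<35 else 'R' if x[1]>150 and (x[0]<6 or x[0]>173) else 'o' if x[1]>110 and x[0]<20 else '+' if x[2]<90 else '.' if x[1]<40 else '~' for x in h[v,280:365]))
print(h[170:206:4,321].tolist())
E
```

```text
clock: 17.47
tool_pos: [503.8, -44.8, 374.4]
tool_rot: [0.981, -0.154, 0.118, -0.015]
wrist_force: [-0.3, -0.1, -2.3]
finger_gap: 21.7
grasp_force: 30.0
mark exp [317.1 191.7] tip exp [319.  199.9]
red 49.5 318.023569023569 191.5185185185185 (314, 188, 9, 8)
red 468.0 317.5936609686609 188.03311965811966 (299, 174, 39, 33)
(array([-0.03 , -0.049, -0.746]), array([-0.   ,  0.001, -0.   ])) (array([-0.028, -0.048,  0.554]), array([-0.   ,  0.001, -0.   ]))
150 ~~~~~~~~~~~~~~~~~~~~~~~~~~~~~~~~~~~~~~~~~~~~~~~~~~~~~~~~~~~~~~~~~~~~~~~~~~~~~~~~~~~~~
152 ~~~~~~~~~~~~~~~~~~~~~~~~~~~~~~~~~~~~~~~~~~~~~~~~~~~~~~~~~~~~~~~~~~~~~~~~~~~~~~~~~~~~~
154 ~~~~~~~~~~~~~~~~~~~~~~~~~~~~~~~~~~~~~~~~~~~~~~~~~~~~~~~~~~~~~~~~~~~~~~~~~~~~~~~~~~~~~
156 ~~~~~~~~~~~~~~~~~~~~~~~~~~~~~~~~~~~~~~~~~~~~~~~~~~~~~~~~~~~~~~~~~~~~~~~~~~~~~~~~~~~~~
158 ~~~~~~~~~~~~~~~~~~~~~~~~~~~~~~~~~~~~~~~~~~~~~~~~~~~~~~~~~~~~~~~~~~~~~~~~~~~~~~~~~~~~~
160 ~~~~~~~~~~~~~~~~~~~~~~~~~~~~~~~~~~~~~~~~~~~~~~~~~~~~~~~~~~~~~~~~~~~~~~~~~~~~~~~~~~~~~
162 ~~~~~~~~~~~~~~~~~~~~~~~~~~~~~~~~~~~~~~~~~~~~~~~~~~~~~~~~~~~~~~~~~~~~~~~~~~~~~~~~~~~~~
164 ~~~~~~~
[... 1942 characters left out ...]
~~~~~~~~~~~~~~~~~~~~~~~~~~
208 ~~~~~~~~~~~~~~~~~~~~~~~~~+###++++++##########++++#####+~~~~~~~~~~~~~~~~~~~~~~~~~~~~~~
210 ~~~~~~~~~~~~~~~~~~~~~~+###+##############################+~~~~~~~~~~~~~~~~~~~~~~~~~~~
212 ~~~~~~~~~~~~~~~~~~~+##++####################################+~~~~~~~~~~~~~~~~~~~~~~~~
214 ~~~~~~~~~~~~~~~~~~#########oooooooooooooooooooooooooo########+~~~~~~~~~~~~~~~~~~~~~~~
216 ~~~~~~~~~~~~~~~~+#######oooooooooooooooooooooooooooooooo#######+~~~~~~~~~~~~~~~~~~~~~
218 ~~~~~~~~~~~~~~~########Roooooooooooooooooooooooooooooooo########+~~~~~~~~~~~~~~~~~~~~
[[27, 67, 176], [5, 178, 158], [4, 254, 180], [32, 60, 178], [27, 65, 176], [0, 255, 181], [2, 246, 110], [11, 195, 131], [0, 5, 56]]
```

The mark's dot is at (318,191.5), matching its expected place. The copper tip's rim (columns 313–327, top at row 195.5) sits about 2 mm toward −x of the tool axis, so I'll offset x by +0.05. Approaching, with averaged force readings.

```bash
cat > f.py <<'E'
from h import *
F=[]
for i in range(10): arm.camera('scene');F.append(arm.get_state()['wrist_force']@n)
print('Fn',np.mean(F).round(2),'sd',np.std(F).round(2)); t,Rt=tool();print('h',round(float(n@(t+Rt.apply([0,0,282])-mk)),2),press(0))
E
python3 f.py
python3 -m inch '[[[-1,0,0,0.2,0,0,0],[-1,0.02,-0.02,0.35,0,0,0],[-1,0.02,-0.03,0.5,0,0,0],[-1,0.02,-0.03,0.55,0,0,0],[-1,0.02,-0.03,0.55,0,0,0]]]'
python3 f.py
```

```text
Fn -1.18 sd 0.35
h 31.36 (array([-0.036, -0.033,  0.784]), array([-0.001, -0.002,  0.   ]))
clock: 18.52
tool_pos: [510.4, -43.2, 354.6]
tool_rot: [0.981, -0.154, 0.119, -0.015]
wrist_force: [-0.5, -0.5, -1.4]
finger_gap: 21.9
grasp_force: 30.0
Fn -1.24 sd 0.58
h 9.28 (array([-0.056, -0.004,  0.232]), array([-0.001, -0.002,  0.   ]))
```

```bash

python3 -m inch '[[[-1,0,0,0.06,0,0,0],[-1,0,0,0.12,0,0,0],[-1,0,0,0.18,0,0,0],[-1,0,0,0.18,0,0,0]]]' | grep force
python3 f.py
python3 -m inch '[[[-1,0,0,0.02,0,0,0],[-1,0,0,0.05,0,0,0],[-1,0,0,0.05,0,0,0]]]' | grep force
python3 f.py
```

```text
wrist_force: [0.6, -0.3, -1.3]
grasp_force: 30.0
Fn -1.36 sd 0.35
h 1.99 (array([-0.055, -0.003,  0.05 ]), array([-0.001, -0.002,  0.   ]))
wrist_force: [0.4, -0.2, -0.8]
grasp_force: 30.0
Fn -0.36 sd 0.67
h 0.01 (array([-0.056, -0.003,  0.   ]), array([-0.001, -0.002,  0.   ]))
```

```bash

python3 -m inch '[[[-1,0,0,0.02,0,0,0],[-1,0,0,0.04,0,0,0],[-1,0,0,0.06,0,0,0],[-1,0,0,0.06,0,0,0]]]' | grep force
python3 f.py
python3 -m inch '[[[-1,0,0,0.02,0,0,0],[-1,0,0,0.04,0,0,0],[-1,0,0,0.06,0,0,0],[-1,0,0,0.06,0,0,0]]]' | grep force
python3 f.py; python3 mk.py k3 | head -6
```

```text
wrist_force: [0.4, -0.5, 1.1]
grasp_force: 30.0
Fn 1.04 sd 0.53
h -2.41 (array([-0.056, -0.003, -0.06 ]), array([-0.001, -0.002,  0.   ]))
wrist_force: [0.5, -0.3, 1.8]
grasp_force: 30.0
Fn 1.75 sd 0.43
h -4.84 (array([-0.055, -0.004, -0.121]), array([-0.001, -0.002,  0.   ]))
mark exp [319.4 204.8] tip exp [319.3 200.3]
red 424.0 320.4308176100629 195.79599056603774 (299, 185, 43, 27)
(array([-0.053, -0.005, -1.621]), array([-0.001, -0.002,  0.   ])) (array([-0.055, -0.004, -0.321]), array([-0.001, -0.002,  0.   ]))
```

```bash
python3 - <<'E'
from h import *
im=cv2.imread('pics/k3.png');h=cv2.cvtColor(im,cv2.COLOR_BGR2HSV)
for v in range(184,212):
    print(v,''.join('#' if x[2]<35 else 'R' if x[1]>150 and (x[0]<6 or x[0]>173) else 'o' if x[1]>110 and x[0]<20 else '+' if x[2]<90 else '.' if x[1]<40 else '~' for x in h[v,295:346]))
E
```

```text
184 ~~~~~~~~~~~~~~~~~~~~~~~~~~o~~~~~~~~~~~~~~~~~~~~~~~~
185 ~~~~~~~~~~~~~~~~~~~ooRRoRRRRRo~~~~~~~~~~~~~~~~~~~~~
186 ~~~~~~~~~~~~~~~~~~RRRRRRRRRRRRRRRRo~~~~~~~~~~~~~~~~
187 ~~~~~~~~~~~~~~ooRRRRRRRRRRRRRRRRRRRo~~~~~~~~~~~~~~~
188 ~~~~~~~~~~~~~RRRRRRRRRRRRRRRRRRRRRRRRo~~~~~~~~~~~~~
189 ~~~~~~~~~~~~oRRRRRRRRRRRRRRRRRRRRRRRRRRo~~~~~~~~~~~
190 ~~~~~~~~~~~~RRRRRRRRRRRRRRRRRRRRRRRRRRRRo~~~~~~~~~~
191 ~~~~~~~~~~RRRRRRRRRRRRRRRRRRRRRRRRRRRRRRRo~~~~~~~~~
192 ~~~~~~~~~RRRRRRRRRRRRRRRRRRRRRRRRRRRRRRRRo~~~~~~~~~
193 ~~~~~~~~RRRRRRRRRRRRRRRo~~~o~oRRRRRRRRRRRRRo~~~~~~~
194 ~~~~~~~~RRRRRRRRRRRo~~~~~~~~~~~~oRRRRRRRRRRRo~~~~~~
195 ~~~~~~~~RRRRRRRRRR~~~~~~~~~~~~~~~RRRRRRRRRRRo~~~~~~
196 ~~~~~~oRRRRRRRRRo~~~~~~~~~~~~~~~~~oRRRRRRRRRo~~~~~~
197 ~~~~~~RRRRRRRRRRo~~~~~~ooo~~~~~~~~~~RRRRRRRRo~~~~~~
198 ~~~~~oRRRRRRRRR~~~~~oooooooooo~~~~~~oRRRRRRRRo~~~~~
199 ~~~~~RRRRRRRRRo~~~~oooooooooooo~~~~~~RRRRRRRRRo~~~~
200 ~~~~~oRRRRRRRR~~~~ooooooooooooo~~~~~~~RRRRRRRRo~~~~
201 ~~~~~oRRRRRRRR~~~~oooooooooooooo~~~~~~RRRRRRRRo~~~~
202 ~~~~oRRRRRRRRo~~~ooooooooooooooo~~~~~~oRRRRRRRo~~~~
203 ~~~~oRRRRRRRR~~~~oooooo++++ooooo~~~~~~oRRRRRRRo~~~~
204 ~~~~oRRRRRRRRo~~~ooooo#####oooooo~~~~~~RRRRRRRo~~~~
205 ~~~~oRRRRRRRRo~++o#############oo~~~~~oRRRRRRRRo~~~
206 ~~~~~RRRRRRRR+#########++###########+~oRRRRRRRRo~~~
207 ~~~~~RRRRRRR#######+++++++++++#######+oRRRRRRRR~~~~
208 ~~~~~RRRRRR###+++++############++++####RRRRRRRo~~~~
209 ~~~~~RRRR###++######################+####RRRRR~~~~~
210 ~~~~~RRR###++#############################RRRRo~~~~
211 ~~~~~o###++#################################RRo~~~~
```

The copper tip is centred in the ring to about 1 mm. The added force of 3.0 N means the tip is pushed in about 5 mm. The grip is steady, so I'm handing in.

```bash
python3 -c "
from station import arm
print(arm.get_state()['joint_vel'].round(3)); print(arm.sign_off())"
```

```text
[-0.001  0.     0.001 -0.    -0.    -0.002]
the job is handed in; nothing more can be done
None
```

The job is handed in, with no verdict shown: the scraper is fully home in the slot and let go, and the thermometer is held square on the red mark, tip centred to about 1 mm and pressed in about 5 mm (3 N).

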